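# Pin the swing-out filter arm into its hinge

### The job

Fit the swing-out filter arm to the illuminator's hinge base: lay the arm on the base with its bored eye over the hole in the hinge boss and its green filter over the lamp port, then lay the blue bridge plate over the arm's eye with its screw end resting on the pillar, holes in line. Then take the pivot pin from its wooden stand and pass it down through bridge, arm and boss until its flange sits on the bridge plate. Leave the brown dropper bottle where it stands.

Things in the scene. Friction and masses are not known exactly. Their poses are not given: they have to be found in the camera images.
- hinge_base: Illuminator hinge base, fixed: a black L-shaped plate 12 mm thick. Origin on the vertical pivot axis at the breadboard's top, z up. Long leg along +x (x -29 to 161 mm, y -32 to 32 mm), short leg along +y (to 104 mm); screw heads 4 mm proud. On it stand the hinge boss at the origin, the pillar at y = 74 mm and the round lamp port at x = 130 mm; a socket stub, 34 mm high, ends at x = 182 mm.
- base_bore (a point): Centre of the mouth of the hole in the hinge boss, on the boss's flat top, 40 mm above the breadboard. Boss 44 mm in diameter; hole 17 mm in diameter, 28 mm deep, vertical. Axes as the base's.
- base_port (a point): Centre of the top of the round lamp port (52 mm outer diameter, white diffuser sunk in it), 40 mm above the breadboard, 130 mm from the hole along the base's +x: the rest for the arm's filter ring.
- base_pillar (a point): Centre of the flat top of the pillar (44 x 38 mm), 52 mm above the breadboard, 74 mm from the hole along the base's +y: the rest for the bridge plate's screw end, which lies there level with the top of an arm lying on the boss.
- filter_arm: Loose aluminium filter arm, flat, 12 mm thick, 191 mm long, 160 g, lying on the breadboard. Origin mid-bar, underside; +x points to the filter. Bar 24 mm wide from x = -44 to 37 mm: grip it there across y; it balances near the origin. At -x an eye of 42 mm with a 17 mm through hole; at +x a 56 mm ring with green glass, then a black thumb tab.
- filter_arm_eye (a point): Centre of the hole in the arm's eye, underside; x = -65 mm on the arm.
- filter_arm_filter (a point): Centre of the green filter, at the arm's underside; x = +65 mm on the arm.
- bridge_plate: Loose blue bridge plate, flat, 10 mm thick, 113 mm long, 36 mm wide, 120 g, lying on the breadboard. Origin midway between hole and screw end, underside; +x points to the screw end with two small screw holes. Grip it across y between x = -12 and 50 mm; it balances near x = 0. At -x an eye of 42 mm with a 17 mm through hole. In place its underside is 52 mm above the breadboard.
- bridge_eye (a point): Centre of the hole in the bridge plate, underside; x = -37 mm on the plate.
- bridge_tail (a point): Centre of the bridge plate's screw end, underside; x = +37 mm on the plate; it belongs over the pillar.
- pivot_pin: Loose steel pivot pin, 110 g, 86 mm long, upright in the wooden stand, its flange on the stand's top (52 mm above the breadboard). Origin at the tip, z up along the pin. Shaft 14 mm in diameter, 48 mm long below the flange, the lowest 12 mm tapering to 6 mm; flange 30 mm in diameter, 4 mm thick; above it a black knurled knob 24 mm in diameter, 34 mm tall.
- pin_seat (a point): Underside of the pin's flange, on its axis, 48 mm above the tip. Fully home it lies on the bridge plate, 62 mm above the breadboard.
- pin_knob (a point): Point on the axis of the knob, 72 mm above the tip and 24 mm above the flange's underside: a good height to grip it.
- pin_stand: Fixed wooden stand, 80 x 52 x 52 mm, origin at the centre of its underside; the pin stands in its 17 mm hole at x = -18 mm; two smaller holes beside it are empty.
- dropper_bottle: Brown dropper bottle, 35 mm in diameter, 99 mm tall, loose, a bystander; origin at the centre of its underside.
- breadboard: Fixed optical breadboard, 300 x 600 mm, standing on feet, steel top with a 25 mm grid of holes, on which the work is done. Origin at the centre of its underside; its top is 86 mm above the bench (z = 0.086).

How it is judged:
By the outcome, as a careful person would: the job done as asked, in the order asked, and still so for the second after the job is handed in, with the robot touching nothing.
It also fails if it takes over 70 s, if anything falls off the work surface, if the arm or the gripper's body presses on something with over 40 N, if the wrist force passes 120 N, or if a joint passes its speed limit or range.

### The arm

A 6-joint arm with a two-finger parallel gripper is mounted at the origin on a cart in front of the work surface, level with it; the furniture and walls round the work are solid. World frame = base frame: x ahead of the robot, y to its left, z up, the work surface at z = 0. Lengths are in m, angles in rad, forces in N, time in s.
With the tool pointing down it reaches from about 0.275 to 0.775 m from the base axis. Payload 14.6 kg.
Tool frame: the origin (TCP) lies between the finger pads; the fingertips stand 19 mm ahead of it and the grasp point (between the pads) is the TCP; z points along the fingers, y is the line along which they close (so a half turn about z gives the same grasp; the last joint's range is limited). The gripper opens to 85 mm and grips with 20 to 120 N. Pads are 22 mm wide; open, the fingers measure 114 mm over their backs; the gripper's body (76 mm by 85 mm) begins 54 mm behind the grasp point. The pads swing forward as they close: fully open they stand 13 mm farther back than shut.
Start: joints at [-1.371, 0.263, -0.048, 1.259, 0, 1.415], TCP at [0.182, -0.492, 0.25] pointing down, gripper open.
Joint ranges: [-2.65, 2.65], [-0.89, 1.7], [-1.18, 1.37], [-2.13, 2.11], [-1.35, 1.29], [-3.14, 3.14]. Speed limits (rad/s): [1.89, 1.89, 2.57, 2.79, 3.14, 3.14].

### API

Orientations are given as a unit quaternion [x, y, z, w].
In Python, from bench import ctrl gives the robot as it stands. The module is installed in compiled form; this text tells all that it offers.
- The arm moves only by the shell command python3 -m jog 'ROWS' [OPENING]. ROWS is JSON, one flat list of numbers, 4 for each row, row after row: the shift along the tool's x, y, z as a fraction of full scale, then the turn about the tool's z as a fraction of full scale. In form: [x, y, z, twist, x, y, z, twist, ...]. A call has 1 to 10 rows; each row shifts and turns the commanded pose from where the row before left it, along the tool's axes as they then stand; what a row does not reach is not made up. Full scale, the value 1, is 100 mm for a shift and 90 degrees for a turn. A row lasts 1/10 s, in which the tool goes at most 50 mm and 8.59 degrees, less where a joint would pass 70% of its speed; a pose out of reach is approached as far as the arm can. A call with a number of a shift or a turn outside -1 to 1 is refused whole. A call with a gripper value outside its range is refused whole. OPENING is the gripper command: -1 is shut, 1 is fully open, values between are in proportion, set as the call begins (- or left out, the last holds). The fingers move at their own pace and stop on an object; the grip force is fixed at half the most. Time passes only in rows, so rows that do not move let the fingers close. It gives the time, the measured TCP pose, the force, the opening and the grip force at its end, in the units of the state.
- ctrl.state(): the state, without advancing time (a new reading comes with each control period).
- ctrl.camera(name): name is "scene" or "top" or "wrist"; returns a dict with "frame" (384x512x3 uint8, blue, green, red), "z_map" (384x512 float32, m along the optical axis (not along the pixel's ray), 0 where there is no reading), "fx", "fy", "cx", "cy" (pixels), "origin" and "rotation" of the camera in the world. Camera axes: x right, y up, looking along -z (the intrinsics and any distortion apply to the point x, -y, -z); pixel columns grow to the right and rows downward; lengths in m; the calibration is good to about 2 mm. A picture is of the moment at which its call begins.
- ctrl.finish_job(): hands the job in; it is judged then, once.
The state is a dict: "clock": time; "joint_positions": joint angles; "qd": joint speeds; "tau": joint torques, N m; "ee_pos": TCP position; "orientation": TCP orientation; "wrist_force": force on the tool from outside, world axes, zero at the start; "ft_torque": the same for the moment, N m; "gripper_width": finger opening in m; "grip_force": force on a finger pad.
Only numpy, scipy, OpenCV 4.12 (cv2) and the standard library are available. Lean on these libraries where they do the work, as an engineer would, in place of code of your own. Each camera call takes 0.05 s, during which the arm holds its last target. There are 200 camera calls.

## Working session

There is one attempt and no reset: what is moved stays moved. The work goes in short steps, Python scripts to look and compute and a shell command to move; the robot and the scene stay as the last step left them, time stands still between calls to the robot, and variables do not carry over. Pictures are saved under pics/ and viewed, at most 10 in all, crops included, and the job is handed in when it is done.

```bash
mkdir -p pics
cat > h.py <<'E'
import numpy as np, cv2
from bench import ctrl
def cam(n):
    c=ctrl.camera(n); return c
def ray(c,u,v):
    d=np.array([(u-c["cx"])/c["fx"],-(v-c["cy"])/c["fy"],-1.0])
    return np.array(c["origin"]),np.array(c["rotation"])@d
def onplane(c,u,v,z):
    o,d=ray(c,u,v); return o+d*(z-o[2])/d[2]
def depthpt(c,u,v):
    o,d=ray(c,u,v); return o+d*float(c["z_map"][int(v),int(u)])
def pix(c,p):
    q=np.array(c["rotation"]).T@(np.array(p)-np.array(c["origin"]))
    return c["cx"]+c["fx"]*q[0]/-q[2], c["cy"]-c["fy"]*q[1]/-q[2]
E
python3 - <<'E'
from h import *
for n in("scene","top"):
    c=cam(n); cv2.imwrite(f"pics/{n}0.png",c["frame"])
    print(n,{k:np.round(c[k],3).tolist() for k in c if k not in("frame","z_map")})
s=ctrl.state();print({k:np.round(s[k],3).tolist() for k in s})
E
```

```text
scene {'fx': 457.476, 'fy': 457.476, 'cx': 257.849, 'cy': 197.422, 'origin': [0.342, -0.676, 0.739], 'rotation': [0.41, -0.054, -0.109, 0.904]}
top {'fx': 383.934, 'fy': 383.934, 'cx': 262.717, 'cy': 193.118, 'origin': [0.368, 0.033, 1.043], 'rotation': [0.053, -0.057, -0.704, 0.706]}
{'clock': 0.1, 'joint_positions': [-1.371, 0.263, -0.049, 1.259, -0.0, 1.416], 'qd': [-0.0, 0.001, 0.002, -0.001, -0.001, -0.0], 'tau': [0.005, -63.857, 38.506, 0.01, -0.0, 0.0], 'ee_pos': [0.182, -0.492, 0.25], 'orientation': [0.984, 0.176, -0.0, -0.0], 'wrist_force': [-0.091, 0.236, 0.445], 'ft_torque': [0.031, 0.01, 0.012], 'grip_force': 0.0, 'gripper_width': 0.085}
```

View pics/top0.png

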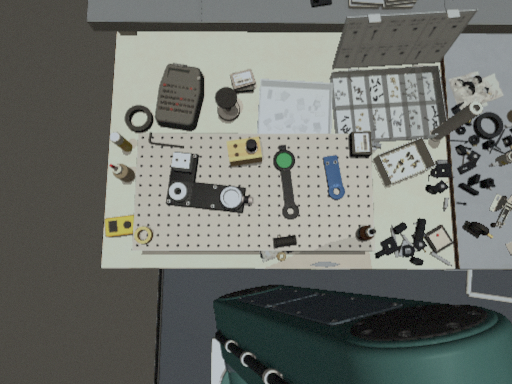

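View pics/scene0.png

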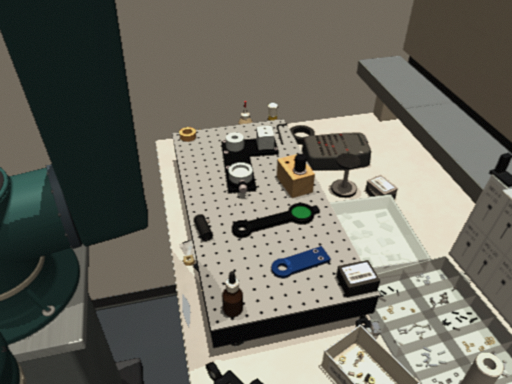

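The top view shows the boss at (178,191), lamp port (232,198), pillar (182,161), arm eye (290,211), green filter (284,160), bridge eye (336,192) and tail (331,161). The pin knob is at (251,146). The scene view agrees: arm at (242,228)–(301,213), bridge eye at (282,268), pin at (300,160) and bottle at (232,300). The rotation is given as a quaternion.

```bash
sed -i 's/np.array(c\["rotation"\])/RM(c)/g' h.py
cat >> h.py <<'E'
from scipy.spatial.transform import Rotation as R
def RM(c): return R.from_quat(c["rotation"]).as_matrix()
def tri(c1,p1,c2,p2):
    o1,d1=ray(c1,*p1);o2,d2=ray(c2,*p2)
    t=np.linalg.lstsq(np.stack([d1,-d2],1),o2-o1,rcond=None)[0]
    a,b=o1+t[0]*d1,o2+t[1]*d2
    return (a+b)/2,np.linalg.norm(a-b)
def blobs(c,lo,hi,amin=30):
    m=cv2.inRange(cv2.cvtColor(c["frame"],cv2.COLOR_BGR2HSV),lo,hi)
    n,l,s,ce=cv2.connectedComponentsWithStats(m)
    return [(s[i,4],ce[i].round(1).tolist(),s[i,:4].tolist()) for i in range(1,n) if s[i,4]>=amin]
E
python3 - <<'E'
from h import *
t=cam("top");s=cam("scene")
for n,c in(("top",t),("scene",s)):
    print(n,"green",blobs(c,(50,100,50),(85,255,255)),"blue",blobs(c,(100,120,50),(120,255,255)))
P={"boss":((178,191),(235,138)),"port":((232,198),(240,170)),"pillar":((182,161),(265,131)),"eye":((290,211),(241,228)),"filt":((284,160),(301,213)),"beye":((336,192),(283,268)),"knob":((251,146),(300,158)),"bottle":((368,233),(233,280))}
for k,(a,b) in P.items():
    x,e=tri(t,a,s,b); print(k,"tri",x.round(3),"gap",round(e,4),"depth",depthpt(t,*a).round(3),depthpt(s,*b).round(3))
E
```

```text
top green [(np.int32(201), [283.7, 159.8], [276, 152, 16, 16])] blue [(np.int32(308), [333.8, 173.0], [324, 156, 20, 43])]
scene green [(np.int32(93), [3.7, 182.6], [0, 168, 8, 29]), (np.int32(896), [25.6, 192.7], [3, 169, 47, 55]), (np.int32(52), [47.5, 202.6], [39, 198, 16, 10]), (np.int32(197), [300.8, 211.9], [291, 206, 20, 13]), (np.int32(238), [20.7, 328.3], [0, 316, 46, 24])] blue [(np.int32(745), [299.2, 261.5], [272, 247, 58, 29])]
boss tri [0.517 0.233 0.122] gap 0.0011 depth [0.52  0.238 0.101] [0.519 0.24  0.118]
port tri [0.501 0.101 0.127] gap 0.002 depth [0.501 0.102 0.118] [0.504 0.111 0.119]
pillar tri [0.589 0.223 0.138] gap 0.0019 depth [0.588 0.222 0.138] [0.59  0.223 0.137]
eye tri [ 0.472 -0.041  0.093] gap 0.0004 depth [ 0.473 -0.041  0.088] [ 0.473 -0.034  0.086]
filt tri [ 0.602 -0.027  0.093] gap 0.0003 depth [ 0.603 -0.027  0.092] [ 0.603 -0.026  0.092]
beye tri [ 0.523 -0.157  0.09 ] gap 0.0038 depth [ 0.522 -0.158  0.085] [ 0.527 -0.153  0.084]
knob tri [0.619 0.055 0.172] gap 0.0045 depth [0.615 0.055 0.178] [0.618 0.048 0.177]
bottle tri [ 0.418 -0.215  0.157] gap 0.0061 depth [ 0.415 -0.213  0.163] [ 0.419 -0.227  0.171]
```

```bash
cat >> h.py <<'E'
def yawx(s): 
    m=R.from_quat(s["orientation"]).as_matrix(); return np.degrees(np.arctan2(m[1,0],m[0,0]))
def go(p,yaw=None):
    s=ctrl.state(); d=np.array(p)-s["ee_pos"]; m=R.from_quat(s["orientation"]).as_matrix(); y=yawx(s)
    print("at",np.round(s["ee_pos"],4),"yaw",round(y,2),"tilt",np.round(m[:,2],3),"q6",round(s["joint_positions"][5],2),"t",round(s["clock"],2))
    print("shift now (units)",(m.T@d*10).round(4))
    if yaw is not None:
        tw=-((yaw-y+180)%360-180); m2=m@R.from_euler("z",tw,degrees=True).as_matrix()
        print("twist units",round(tw/90,4),"then shift",(m2.T@d*10).round(4))
E
python3 - <<'E'
from h import *
go((0.517,-0.034,0.27),186)
E
```

```text
at [ 0.1824 -0.4922  0.25  ] yaw 20.33 tilt [-0.     0.001 -1.   ] q6 1.42 t 0.2
shift now (units) [ 4.7297 -3.1337 -0.1976]
twist units -1.8408 then shift [-3.807   4.2068 -0.1976]
```

```bash
python3 -m jog '[0.2,-0.13,-0.1,0,0.39,-0.26,-0.1,0,0.39,-0.26,0,0,0.39,-0.26,0,0,0.39,-0.26,0,0,0.39,-0.26,0,0,0.39,-0.26,0,0,0.39,-0.26,0,0,0.39,-0.26,0,0,0.39,-0.26,0,0]'
python3 -m jog '[0.39,-0.26,0,0,0.39,-0.26,0,0,0.23,-0.15,0,0,0.1,-0.05,0,-0.09,0,0,0,-0.09,0,0,0,-0.09,0,0,0,-0.09,0,0,0,-0.09,0,0,0,-0.09,0,0,0,-0.09]'
python3 -m jog '[0,0,0,-0.09,0,0,0,-0.09,0,0,0,-0.09,0,0,0,-0.09,0,0,0,-0.09,0,0,0,-0.09,0,0,0,-0.09,0,0,0,-0.09,0,0,0,-0.09,0,0,0,-0.09]'
python3 -m jog '[0,0,0,-0.09,0,0,0,-0.09,0,0,0,-0.06,0,0,0,0,0,0,0,0]'
python3 - <<'E'
from h import *
go((0.517,-0.034,0.27),186)
c=cam("wrist"); cv2.imwrite("pics/w0.png",c["frame"])
print({k:np.round(c[k],3).tolist() for k in c if k not in("frame","z_map")})
print(blobs(c,(50,100,50),(85,255,255)))
E
```

```text
clock: 1.2
ee_pos: [0.4452, -0.13, 0.2703]
orientation: [0.984, 0.176, 0.0, 0.0]
wrist_force: [0.9, -0.8, 0.8]
gripper_width: 0.0852
grip_force: 0.0
clock: 2.2
ee_pos: [0.5235, -0.0257, 0.2701]
orientation: [0.781, 0.625, -0.0, -0.0]
wrist_force: [-0.9, -0.1, 0.3]
gripper_width: 0.0858
grip_force: 0.0
clock: 3.2
ee_pos: [0.5234, -0.0257, 0.2701]
orientation: [0.188, 0.982, 0.0, -0.0]
wrist_force: [0.0, -0.1, 0.4]
gripper_width: 0.0851
grip_force: 0.0
clock: 3.7
ee_pos: [0.5235, -0.0257, 0.2702]
orientation: [0.005, 1.0, 0.0, -0.0]
wrist_force: [-0.4, -0.1, -0.3]
gripper_width: 0.0856
grip_force: 0.0
at [ 0.5235 -0.0257  0.2702] yaw 179.46 tilt [-0.  0. -1.] q6 -0.2 t 3.7
shift now (units) [ 0.0642 -0.0834  0.0019]
twist units -0.0727 then shift [ 0.0733 -0.0755  0.0019]
{'fx': 295.327, 'fy': 295.327, 'cx': 252.923, 'cy': 189.777, 'origin': [0.445, -0.023, 0.395], 'rotation': [-0.111, -0.11, 0.695, 0.701]}
[(np.int32(868), [254.0, 240.3], [237, 225, 35, 32])]
```

View pics/w0.png

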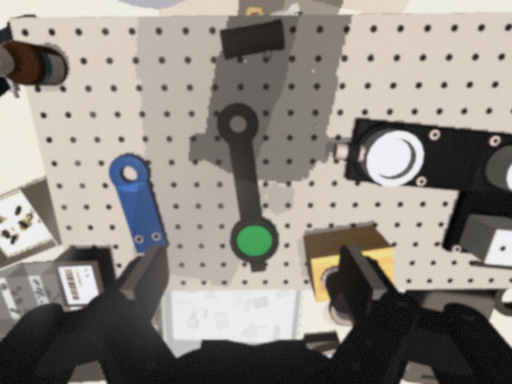

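The wrist picture shows the arm eye hole at (238,124), green filter at (254,240), bridge hole at (130,173) with its screws at (140,240)/(156,237), lamp port at (393,157), boss at the right edge and bottle at top left.

```bash
cat >> h.py <<'E'
def lightblob(c,u,v,r,th=None,inv=False,save=None):
    "centroid of the Otsu-light (or dark) blob nearest (u,v) not touching the ROI border"
    u,v=int(u),int(v); g=cv2.cvtColor(c["frame"],cv2.COLOR_BGR2GRAY)[v-r:v+r+1,u-r:u+r+1]
    g=cv2.resize(g,None,fx=4,fy=4,interpolation=cv2.INTER_CUBIC)
    if th is None: th,_=cv2.threshold(g,0,255,cv2.THRESH_OTSU)
    m=((g<th) if inv else (g>th)).astype(np.uint8)
    n,l,s,ce=cv2.connectedComponentsWithStats(m); best=[]
    for i in range(1,n):
        x,y,w,h,a=s[i]
        if x>0 and y>0 and x+w<g.shape[1] and y+h<g.shape[0] and a>100:
            best.append((np.hypot(*(ce[i]-4*r)),((ce[i]+.5)/4-.5+[u-r,v-r]).round(2).tolist(),(w/4,h/4),a/16))
    return th,sorted(best)[:2]
E
python3 - <<'E'
from h import *
c=cam("wrist")
e=lightblob(c,238,124,16); f=blobs(c,(50,100,50),(85,255,255))[0][1]; b=lightblob(c,130,173,16)
print(e,b,f)
E_=onplane(c,*e[1][0][1],.095); F=onplane(c,*f,.094); 
print("eye",E_.round(4),"filt",F.round(4),"len",np.linalg.norm(E_-F),"yaw",np.degrees(np.arctan2(*(F-E_)[1::-1])))
B=onplane(c,*b[1][0][1],.092)
m=cv2.inRange(cv2.cvtColor(c["frame"],cv2.COLOR_BGR2HSV),(100,120,40),(125,255,255))
print("blue",blobs(c,(100,120,40),(125,255,255)),"beye",B.round(4),[depthpt(c,148,215).round(4),depthpt(c,247,190).round(4)])
mid=(E_+F)/2; yaw=np.degrees(np.arctan2(*(F-E_)[1::-1]))
go((*mid[:2],.107),yaw+180)
E
```

```text
(70.0, [(np.float64(0.5185626605298883), [237.64, 123.75], (np.float64(17.0), np.float64(17.0)), np.float64(219.375))]) (141.0, [(np.float64(0.9016072681454347), [129.82, 172.74], (np.float64(13.5), np.float64(13.5)), np.float64(139.875))]) [254.0, 240.3]
eye [ 0.4732 -0.0388  0.095 ] filt [ 0.603  -0.0235  0.094 ] len 0.13072452324833092 yaw 6.732431583009122
blue [(np.int32(2209), [135.8, 200.1], [110, 156, 50, 96])] beye [ 0.5233 -0.1543  0.092 ] [array([ 0.5699, -0.139 ,  0.0966]), array([ 0.5417, -0.0305,  0.0978])]
at [ 0.5235 -0.0257  0.2703] yaw 179.5 tilt [-0. -0. -1.] q6 -0.2 t 3.8
shift now (units) [-0.146  -0.0532  1.6326]
twist units -0.0804 then shift [-0.1381 -0.0712  1.6326]
```

```bash
python3 -m jog '[0,0,0,-0.08,-0.138,-0.071,0.15,0,0,0,0.4,0,0,0,0.4,0,0,0,0.35,0,0,0,0.2,0,0,0,0.1,0,0,0,0.033,0,0,0,0,0]'
python3 -m jog '[0,0,0,0,0,0,0,0,0,0,0,0,0,0,0,0,0,0,0,0,0,0,0,0,0,0,0,0,0,0,0,0]' -1
python3 -m jog '[0,0,-0.1,0,0,0,-0.3,0,0,0,-0.45,0,0,0,-0.3,0,0,0,0,0,0,0,0,0]'
python3 - <<'E'
from h import *
c=cam("wrist"); cv2.imwrite("pics/w1.png",c["frame"])
print(blobs(c,(50,100,50),(85,255,255)))
go((0.52,0.16,.222))
E
```

```text
clock: 4.7
ee_pos: [0.5385, -0.0313, 0.1071]
orientation: [-0.059, 0.998, -0.0, 0.0]
wrist_force: [0.6, 0.4, -0.0]
gripper_width: 0.0854
grip_force: 0.0
clock: 5.5
ee_pos: [0.5383, -0.0312, 0.1076]
orientation: [-0.06, 0.998, -0.0, 0.0]
wrist_force: [-2.2, -0.7, 6.9]
gripper_width: 0.0219
grip_force: 59.6
clock: 6.1
ee_pos: [0.5382, -0.0311, 0.2224]
orientation: [-0.06, 0.998, -0.0, 0.0]
wrist_force: [-0.3, -0.9, -2.4]
gripper_width: 0.022
grip_force: 59.2
[(np.int32(975), [253.0, 334.7], [222, 324, 63, 22])]
at [ 0.5378 -0.0311  0.2215] yaw -173.17 tilt [-0.001  0.    -1.   ] q6 -0.33 t 6.15
shift now (units) [-0.0508  1.9182 -0.0044]
```

View pics/w1.png

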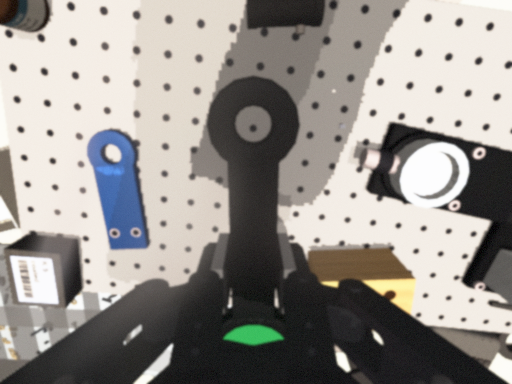

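The arm is held straight, its eye at (253,124) and the grip 22 mm wide. The bridge is at (118,190) and the lamp port at (432,172).

```bash
python3 -m jog '[0,0.2,0,0,0,0.4,0,0,0,0.4,0,0,0,0.2,0,0,0,0,0,0,0,0,0,0]'
python3 - <<'E'
from h import *
c=cam("wrist"); cv2.imwrite("pics/w2.png",c["frame"])
s=ctrl.state(); m=R.from_quat(s["orientation"]).as_matrix()
e=lightblob(c,253,124,28); print(e)
for h in(-.0095,-.0155): print("eye in tool",(m.T@(onplane(c,*e[1][0][1],s["ee_pos"][2]+h)-s["ee_pos"])).round(4))
print(s["ee_pos"],[ (n,np.round(pix(c,p),1)) for n,p in(("boss",(.517,.235,.126)),("port",(.501,.103,.126)),("pillar",(.589,.222,.138)))])
E
```

```text
clock: 6.75
ee_pos: [0.5233, 0.0882, 0.221]
orientation: [-0.06, 0.998, -0.0, -0.001]
wrist_force: [0.0, -0.3, -1.6]
gripper_width: 0.0223
grip_force: 59.3
(72.0, [(np.float64(19.145702125460662), [251.13, 119.08], (np.float64(36.25), np.float64(33.5)), np.float64(678.25))])
eye in tool [0.068  0.0012 0.0096]
eye in tool [0.0675 0.0011 0.0156]
[0.52350615 0.0876919  0.2211784 ] [('boss', array([433.8, 212. ])), ('port', array([273.5, 173.6])), ('pillar', array([400.5, 295.1]))]
```

View pics/w2.png

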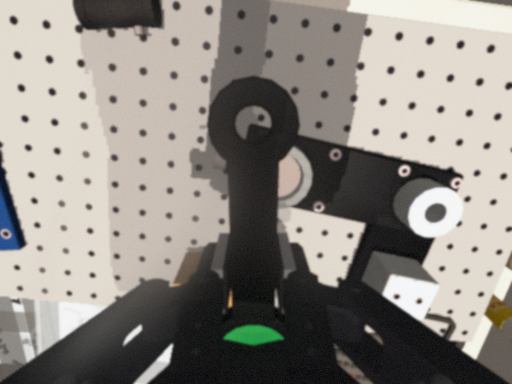

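Here the boss hole is at (436,212), the pillar top at about (405,290) and the lamp port is partly hidden at (292,175). The arm eye is at (253,122), with the dark base showing through it, so I'll take the eye's pixel from the previous picture.

Run:
```python
from h import *
c=cam("wrist"); s=ctrl.state(); m=R.from_quat(s["orientation"]).as_matrix()
def at(pos,yaw,img): # camera of an earlier picture, tool level at yaw
    M=R.from_euler("z",yaw,degrees=True).as_matrix()@np.diag([1,-1,-1.]); d=dict(c)
    d["origin"]=pos+M@m.T@(np.array(c["origin"])-s["ee_pos"]); d["rotation"]=R.from_matrix(M@m.T@RM(c)).as_quat(); d["frame"]=cv2.imread(img); return d
c1=at(np.array([.5378,-.0311,.2215]),-173.17,"pics/w1.png")
e=lightblob(c1,253,124,20); print(e)
E_=m.T@(onplane(c,*e[1][0][1],s["ee_pos"][2]-.0125)-s["ee_pos"]); print("eye in tool",E_.round(4))
b=lightblob(c,436,212,14,inv=True); print("hole",b); b0=lightblob(c,436,212,40,th=190); print("ring",b0)
B=onplane(c,*b[1][0][1],.126); print("boss",B.round(4), "ring", onplane(c,*b0[1][0][1],.126).round(4),"depth z",depthpt(c,447,222).round(4))
p=lightblob(c1,431,173,45,th=170); print("port px",p)
for q in p[1]: 
    P=onplane(c1,*q[1],.126); print("port",P.round(4),np.linalg.norm((P-B)[:2]),np.degrees(np.arctan2(*(P-B)[1::-1])))
p=lightblob(c,405,290,40,th=150); print("pillar px",p)
for q in p[1]:
    P=onplane(c,*q[1],.138); print("pillar",P.round(4),np.linalg.norm((P-B)[:2]),np.degrees(np.arctan2(*(P-B)[1::-1]))-90)
```

```text
(82.0, [(np.float64(2.1174889046222196), [252.76, 123.11], (np.float64(36.0), np.float64(36.0)), np.float64(974.9375))])
eye in tool [0.0659 0.0017 0.0126]
hole (167.0, [(np.float64(2.0854133320005994), [435.77, 212.13], (np.float64(21.5), np.float64(19.5)), np.float64(315.875))])
ring (190, [])Traceback (most recent call last):
  File "<stdin>", line 10, in <module>
IndexError: list index out of range
```

Run:
```python
from h import *
c=cam("wrist"); s=ctrl.state(); m=R.from_quat(s["orientation"]).as_matrix()
def at(pos,yaw,img):
    M=R.from_euler("z",yaw,degrees=True).as_matrix()@np.diag([1,-1,-1.]); d=dict(c)
    d["origin"]=pos+M@m.T@(np.array(c["origin"])-s["ee_pos"]); d["rotation"]=R.from_matrix(M@m.T@RM(c)).as_quat(); d["frame"]=cv2.imread(img); return d
c1=at(np.array([.5378,-.0311,.2215]),-173.17,"pics/w1.png")
B=onplane(c,435.77,212.13,.126)
print("boss",B.round(4),"tool frame",(m.T@(B-s["ee_pos"])).round(4),"depth z",depthpt(c,449,224).round(4))
p=lightblob(c1,428,173,42,th=150)[1]+lightblob(c1,432,174,24,th=180)[1]; print("port px",p)
for q in p: 
    P=onplane(c1,*q[1],.126); print("port",P.round(4),np.linalg.norm((P-B)[:2]),np.degrees(np.arctan2(*(P-B)[1::-1])))
p=[]
for th in(130,150,170): p+=lightblob(c,405,295,45,th=th)[1]
print("pillar px",p)
for q in p:
    P=onplane(c,*q[1],.138); print("pillar",P.round(4),np.linalg.norm((P-B)[:2]),np.degrees(np.arctan2(*(P-B)[1::-1]))-90)
a=cv2.resize(c1["frame"][125:225,370:490],None,fx=3,fy=3); b=cv2.resize(c["frame"][160:340,340:480],None,fx=3,fy=3)
cv2.imwrite("pics/cr.png",np.hstack([np.vstack([a,np.zeros((240,360,3),np.uint8)]),b]))
```

```text
boss [0.5177 0.2361 0.126 ] tool frame [-0.0116  0.1485  0.0955] depth z [0.5261 0.2491 0.1271]
port px [(np.float64(134.23993086110445), [394.98, 164.86], (np.float64(10.0), np.float64(17.0)), np.float64(87.3125))]
port [0.4977 0.0748 0.126 ] 0.16251664899960125 -97.05786712267839
pillar px [(np.float64(199.9538220761717), [368.08, 328.73], (np.float64(8.0), np.float64(6.5)), np.float64(34.625)), (np.float64(200.0694361541637), [368.0, 328.69], (np.float64(7.25), np.float64(5.5)), np.float64(26.5625)), (np.float64(200.3865647263703), [367.9, 328.69], (np.float64(6.0), np.float64(4.75)), np.float64(19.4375))]
pillar [0.6273 0.2027 0.138 ] 0.11459008853219356 -106.91810128255355
pillar [0.6273 0.2027 0.138 ] 0.11458069170414477 -106.96121527392916
pillar [0.6273 0.2026 0.138 ] 0.11461597526810495 -107.00117645589408
```

View pics/cr.png

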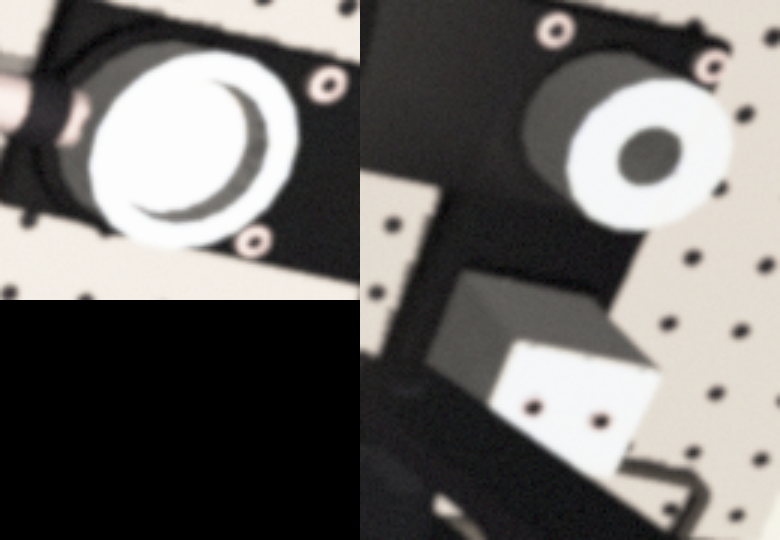

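The crops show the port rim ellipse centred at crop (195,150), i.e. picture (434.8,175.0). The boss hole is at (436,212), and the pillar's two screw holes are at (397.7,296) and (420,300.3).

Run:
```python
from h import *
c=cam("wrist"); s=ctrl.state(); m=R.from_quat(s["orientation"]).as_matrix()
M=R.from_euler("z",-173.17,degrees=True).as_matrix()@np.diag([1,-1,-1.]); c1=dict(c)
c1["origin"]=np.array([.5378,-.0311,.2215])+M@m.T@(np.array(c["origin"])-s["ee_pos"]); c1["rotation"]=R.from_matrix(M@m.T@RM(c)).as_quat()
B=onplane(c,435.77,212.13,.126);P=onplane(c1,434.8,175,.126)
A=lambda v:np.degrees(np.arctan2(v[1],v[0]))
print("port",P.round(4),np.linalg.norm(P-B),A(P-B))
a,b=onplane(c,397.7,296,.138),onplane(c,420,300.3,.138); print("screws",a.round(4),b.round(4),A(a-b),np.linalg.norm(((a+b)/2-B)[:2]),A((a+b)/2-B)-90)
e1,e2=onplane(c,340+152/3,160+340/3,.138),onplane(c,340+302/3,160+372/3,.138); print("edge",A(e1-e2),np.linalg.norm(e1-e2))
bb=B-m@np.array([.0009,.0017,0]); print("boss corrected",bb.round(4))
for yb in(-97,-96.5):
    u=np.array([np.cos(np.radians(yb)),np.sin(np.radians(yb)),0]); go((*(bb+.0655*u)[:2],.2),yb+180)
```

```text
port [0.502  0.1073 0.126 ] 0.12974384086986313 -97.07496326224701
screws [0.5914 0.2192 0.138 ] [0.5934 0.2391 0.138 ] -95.69193090724576 0.07474249563193858 -95.3117328099319
edge -96.59850924663434 0.044000140123835525
boss corrected [0.5191 0.2345 0.126 ]
at [0.5238 0.0873 0.2216] yaw -173.24 tilt [-0.001 -0.    -1.   ] q6 -0.11 t 6.95
shift now (units) [0.0295 0.8316 0.2163]
twist units 1.1529 then shift [ 0.8007 -0.2265  0.2163]
at [0.5238 0.0873 0.2216] yaw -173.24 tilt [-0.001 -0.    -1.   ] q6 -0.11 t 6.95
shift now (units) [0.0239 0.8303 0.2163]
twist units 1.1474 then shift [ 0.8026 -0.2138  0.2163]
```

```bash
python3 -m jog '[0,0.2,0,0.05,0,0,0,0.09,0,0,0,0.09,0,0,0,0.09,0,0,0,0.09,0,0,0,0.09,0,0,0,0.09,0,0,0,0.09,0,0,0,0.09,0,0,0,0.09]'
python3 -m jog '[0,0,0,0.09,0,0,0,0.09,0,0,0,0.09,0,0,0,0.02,0,0,0,0,0,0,0,0]'
python3 - <<'E'
from h import *
u=np.array([np.cos(np.radians(-96.8)),np.sin(np.radians(-96.8)),0]); go((*(np.array([.5191,.2345,0])+.0655*u)[:2],.165),83.2)
E
```

```text
clock: 7.95
ee_pos: [0.5216, 0.1072, 0.2219]
orientation: [0.58, 0.814, -0.0, -0.0]
wrist_force: [-0.1, 0.2, -2.0]
gripper_width: 0.0222
grip_force: 59.4
clock: 8.55
ee_pos: [0.5215, 0.1075, 0.2219]
orientation: [0.747, 0.665, -0.0, -0.0]
wrist_force: [0.2, 0.4, -1.0]
gripper_width: 0.0222
grip_force: 59.4
at [0.5215 0.1075 0.2219] yaw 83.37 tilt [-0. -0. -1.] q6 1.74 t 8.55
shift now (units) [ 0.604  -0.1725  0.569 ]
twist units 0.0019 then shift [ 0.6035 -0.1743  0.569 ]
```

```bash
python3 -m jog '[0.2,-0.06,0,0.002,0.3,-0.08,0.1,0,0.104,-0.033,0.2,0,0,0,0.17,0,0,0,0.1,0,0,0,0,0,0,0,0,0]'
python3 - <<'E'
from h import *
c=cam("wrist"); t=cam("top")
cv2.imwrite("pics/w3.png",np.hstack([cv2.resize(c["frame"][60:230,150:350],None,fx=2.3,fy=2.3),cv2.resize(t["frame"][145:220,155:215],(313,391),interpolation=cv2.INTER_CUBIC)]))
u=np.array([np.cos(np.radians(-96.8)),np.sin(np.radians(-96.8)),0]); go((*(np.array([.5191,.2345,0])+.0655*u)[:2],.147),83.2)
E
```

```text
clock: 9.25
ee_pos: [0.5117, 0.1696, 0.1655]
orientation: [0.748, 0.664, 0.0, 0.0]
wrist_force: [0.4, -0.0, -0.7]
gripper_width: 0.0219
grip_force: 59.3
at [0.5119 0.1697 0.1658] yaw 83.13 tilt [ 0.001  0.    -1.   ] q6 1.86 t 9.35
shift now (units) [-0.003  -0.0057  0.1881]
twist units -0.0007 then shift [-0.003  -0.0057  0.1881]
```

View pics/w3.png

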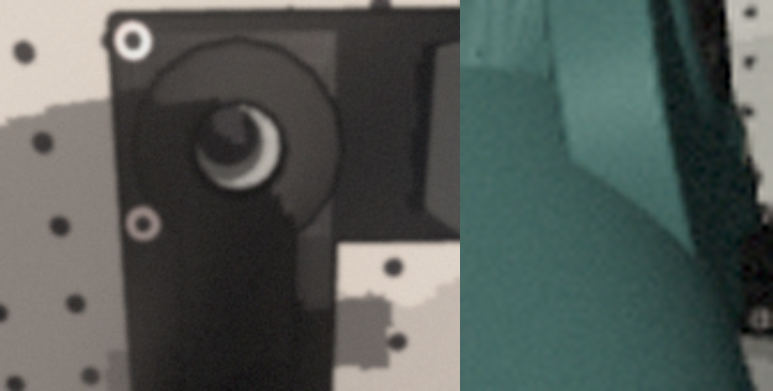

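Run:
```python
from h import *
c=cam("wrist"); s=ctrl.state(); z=s["ee_pos"][2]
E_=onplane(c,253.9,123.5,z-.0125)
bl=lambda C,h:[np.round(pix(c,(C[0]+.0085*np.cos(a),C[1]+.0085*np.sin(a),h)),1) for a in np.radians(np.arange(0,360,20))]
def ext(p): p=np.array(p);return p.min(0),p.max(0)
print("eye",E_.round(4),"measured via cam; top rim",ext(bl(E_,z-.0095)),"bottom rim",ext(bl(E_,z-.0215)),"boss if aligned",ext(bl(E_,.126)))
g=c["frame"].copy(); C=[]
for h,col in((z-.0095,(0,255,0)),(z-.0215,(0,255,255)),(.126,(0,0,255))):
    C.append(((np.array([pix(c,(E_[0]+.0085*np.cos(a),E_[1]+.0085*np.sin(a),h)) for a in np.linspace(0,6.28,60)])-[223,93])*6+3,col))
r=cv2.resize(g[93:155,223:285],None,fx=6,fy=6,interpolation=cv2.INTER_CUBIC); r=cv2.convertScaleAbs(r,alpha=1.5,beta=20); o=r.copy()
for p,col in C: cv2.polylines(o,[p.round().astype(int)],True,col,1)
cv2.imwrite("pics/w4.png",np.hstack([r,o]))
```

```text
eye [0.5212 0.2374 0.1533] measured via cam; top rim (array([235. , 104.3]), array([272.9, 143.2])) bottom rim (array([236.4, 103.4]), array([271.3, 139.3])) boss if aligned (array([238.2, 102.3]), array([269.3, 134.4]))
```

View pics/w4.png

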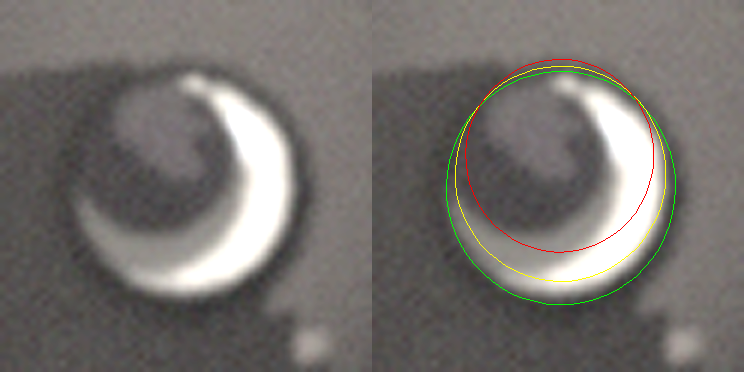

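Run:
```python
from h import *
for i in range(3):
    c=cam("wrist"); s=ctrl.state(); m=R.from_quat(s["orientation"]).as_matrix()
    print((m.T@(np.array(c["origin"])-s["ee_pos"])).round(4),R.from_matrix(m.T@RM(c)).as_rotvec().round(4),s["ee_pos"].round(4) if hasattr(s["ee_pos"],"round") else s["ee_pos"])
    print(lightblob(c,254,123,24,th=62))
g=cv2.cvtColor(c["frame"],cv2.COLOR_BGR2GRAY)[93:155,223:285]; 
r=cv2.resize(g,None,fx=6,fy=6,interpolation=cv2.INTER_CUBIC)
for th in(50,65,80,100):
    pts=[]
    cx,cy=160,150
    for a in np.radians(np.arange(-60,110,10)):
        for k in range(40,130):
            x,y=cx+k*np.cos(a),cy+k*np.sin(a)
            if r[int(y),int(x)]>th: pts.append((x,y)); break
    p=np.array(pts); A=np.c_[2*p,np.ones(len(p))]; q=np.linalg.lstsq(A,(p**2).sum(1),rcond=None)[0]
    rad=np.sqrt(q[2]+q[0]**2+q[1]**2); print(th,len(p),"centre px",((q[:2]-2.5)/6+[223,93]).round(2),"rad px",round(rad/6,2),"resid",np.abs(np.hypot(*(p-q[:2]).T)-rad).mean().round(2))
```

```text
[ 0.0813  0.0008 -0.1246] [2.0519 2.0503 0.3272] [0.5118 0.1698 0.1656]
(62, [(np.float64(17.109550920611152), [257.31, 124.79], (np.float64(35.5), np.float64(37.5)), np.float64(653.9375))])
[ 0.0814  0.0008 -0.1247] [2.0519 2.0502 0.3271] [0.5117 0.1698 0.1655]
(62, [(np.float64(18.143461946292028), [257.39, 125.16], (np.float64(36.0), np.float64(37.75)), np.float64(630.5625))])
[ 0.0813  0.0008 -0.1247] [2.0519 2.0503 0.3271] [0.5116 0.1698 0.1654]
(62, [(np.float64(19.775303928177962), [257.66, 125.48], (np.float64(35.75), np.float64(37.75)), np.float64(601.875)), (np.float64(20.586942368428446), [251.83, 117.8], (np.float64(8.0), np.float64(7.0)), np.float64(18.9375))])
50 17 centre px [244.15 119.05] rad px 11.21 resid 6.1
65 17 centre px [250.46 120.34] rad px 11.56 resid 3.04
80 17 centre px [249.06 120.41] rad px 13.5 resid 1.31
100 16 centre px [247.12 121.71] rad px 16.22 resid 0.77
```

The camera sits almost over the eye. Comparing readings at the two yaws gives a constant world bias of about (1, 1.6) mm, and the arm was gripped about 2 mm off mid-bar. Through the eye the boss hole lies about 2.8 mm left and 1.4 mm down, so I'll correct by that and check numerically while lower.

```bash
python3 -m jog '[-0.019,-0.028,0,0,0,0,0.08,0,0,0,0.04,0,0,0,0,0,0,0,0,0,0,0,0,0]'
python3 - <<'E'
from h import *
c=cam("wrist"); s=ctrl.state(); z=s["ee_pos"][2]; print(s["ee_pos"],yawx(s))
g=cv2.cvtColor(c["frame"],cv2.COLOR_BGR2GRAY)[97:149:2,228:282:2]
for r in g: print(" ".join(f"{v:3d}" for v in r))
for h in(z-.0095,z-.0215,.126):
    p=np.array([pix(c,(.5167+.0085*np.cos(a)+.001,.2345+.0016+.0085*np.sin(a),h)) for a in np.linspace(0,6.28,40)]); print(p.min(0).round(1),p.max(0).round(1))
E
```

```text
clock: 10.15
ee_pos: [0.5085, 0.1684, 0.153]
orientation: [0.748, 0.664, 0.0, 0.0]
wrist_force: [-0.1, 0.1, -1.3]
gripper_width: 0.0222
grip_force: 59.4
[0.50852032 0.16836301 0.15313237] 83.14839723586992
 72  70  70  71  74  74  73  75  74  74  76  73  75  77  71  71  76  75  72  76  71  73  72  71  68  70  69
 69  71  72  73  77  77  71  75  73  75  74  75  74  75  74  73  73  75  74  74  73  73  76  70  70  68  71
 71  72  71  73  72  71  76  75  72  75  73  73  73  70  69  73  76  70  71  72  70  72  71  68  66  70  66
 73  68  70  67  68  67  63  57  59  65  62  61  53  49  57  59  65  67  73  73  72  73  70  71  71  68  70
 59  51  53  51  48  45  44  38  42  42  41  49  41  35  37  40  39  54  63  70  73  71  72  71  67  69  71
 48  45  44  40  46  40  36  36  42  56  56  61  55  43  38  34  37  40  46  61  67  69  68  70  68  69  69
 43  44  42  43  39  40  38  40  57  64  65  64  63  61  61  43  36  36  35  43  52  65  71  72  68  70  70
 47  46  44  47  43  39  37  37  56  65  66  66  65  61  65  43  40  41  36  35  33  58  71  67  76  68  71
 42  45  42  37  36  49  49  4
[... 1297 characters left out ...]
 139 129 109 102  94  93  98 108 124 138 112  62  31  41  57  70  68  66  64
 42  41  41  41  38  27  29  52  88 116 146 151 148 144 150 146 139  94  46  25  35  56  67  68  65  63  60
 44  37  42  43  43  37  37  32  27  53  90 113 118 115 110  87  64  30  19  31  47  64  68  69  64  66  63
 41  34  43  38  35  37  38  31  24  27  29  35  31  32  32  26  26  28  30  35  56  66  68  61  63  63  60
 38  40  39  39  37  41  36  36  34  35  31  27  25  26  27  30  31  30  31  33  41  49  57  63  62  62  61
 36  41  37  40  37  36  33  40  33  34  28  26  29  29  34  32  36  35  33  36  36  36  49  60  59  56  59
[234.8 104.2] [273.  143.1]
[236.3 103.3] [271.4 139.2]
[236.9 102.9] [270.7 137.6]
```

The crescents are now symmetric and the boss rim matches its predicted place, so I lower and release the arm.

```bash
python3 -m jog '[0,0,0.03,0,0,0,0.015,0,0,0,0.01,0,0,0,0,0,0,0,0,0]'
python3 -m jog '[0,0,0,0,0,0,0,0,0,0,0,0,0,0,0,0]' 0.1
python3 -m jog '[0,0,-0.1,0,0,0,-0.3,0,0,0,-0.4,0,0,0,-0.2,0,0,0,0,0]'
python3 - <<'E'
from h import *
c=cam("wrist"); s=ctrl.state(); print(s["ee_pos"],yawx(s))
g=c["frame"]; print(blobs(c,(50,100,50),(85,255,255)))
e=lightblob(c,*map(round,pix(c,(.5177,.2361,.135))),16,inv=False);print(e,pix(c,(.5177,.2361,.135)))
cv2.imwrite("pics/w5.png",g)
E
```

```text
clock: 10.7
ee_pos: [0.5083, 0.1683, 0.1476]
orientation: [0.748, 0.664, 0.0, 0.0]
wrist_force: [-2.2, -0.4, 3.2]
gripper_width: 0.0223
grip_force: 60.0
clock: 11.1
ee_pos: [0.5084, 0.1684, 0.1475]
orientation: [0.748, 0.664, 0.0, 0.0]
wrist_force: [0.5, 0.4, -0.6]
gripper_width: 0.0468
grip_force: 0.0
clock: 11.6
ee_pos: [0.5095, 0.1686, 0.2509]
orientation: [0.748, 0.664, 0.002, 0.001]
wrist_force: [0.1, -0.4, 0.1]
gripper_width: 0.0468
grip_force: 0.0
[0.50897885 0.16844149 0.24894163] 83.14766241293151
[(np.int32(1343), [251.1, 257.2], [229, 239, 45, 38])]
(64.0, [(np.float64(14.839890037794119), [248.75, 112.97], (np.float64(21.25), np.float64(22.25)), np.float64(288.125))]) (np.float64(251.57924640149017), np.float64(111.27980877017248))
```

Run:
```python
from h import *
c=cam("wrist"); print("filter",onplane(c,251.1,257.2,.134)[:2].round(4),"want about .502 .1073 in same bias")
go((.557,-.148,.25),190)
```

```text
filter [0.5008 0.1068] want about .502 .1073 in same bias
at [0.5085 0.1684 0.2477] yaw 83.15 tilt [ 0.001  0.    -1.   ] q6 1.86 t 11.7
shift now (units) [-3.0831  0.8593 -0.0228]
twist units -1.1872 then shift [ 0.0713 -3.1998 -0.0228]
```

```bash
python3 -m jog '[-0.2,0.06,0,0,-0.45,0.13,0,0,-0.45,0.13,0,0,-0.45,0.13,0,0,-0.45,0.13,0,0,-0.45,0.13,0,0,-0.45,0.11,0,0,-0.18,0.04,0,-0.09,0,0,0,-0.09,0,0,0,-0.09]' 1
python3 -m jog '[0,0,0,-0.09,0,0,0,-0.09,0,0,0,-0.09,0,0,0,-0.09,0,0,0,-0.09,0,0,0,-0.09,0,0,0,-0.09,0,0,0,-0.09,0,0,0,-0.09,0,0,0,-0.09]'
python3 -m jog '[0,0,0,-0.02,0,0,0,0,0,0,0,0]'
cat > br.py <<'E'
from h import *
c=cam("wrist")
bl=max(blobs(c,(100,120,40),(125,255,255))); print(bl)
m=cv2.inRange(cv2.cvtColor(c["frame"],cv2.COLOR_BGR2HSV),(100,120,40),(125,255,255))
s=ctrl.state(); z=.096
k=max(cv2.findContours(m,cv2.RETR_EXTERNAL,cv2.CHAIN_APPROX_NONE)[0],key=cv2.contourArea)[:,0,:]
W=np.array([onplane(c,u,v,z)[:2] for u,v in k],np.float32); r=cv2.minAreaRect(W); print("rect",np.round(r[0],4),np.round(r[1],4),r[2])
p=max(blobs(c,(100,120,40),(125,255,255)))[2]
x,y=bl[2][0],bl[2][1]
kk=cv2.findContours(m,cv2.RETR_CCOMP,cv2.CHAIN_APPROX_NONE); 
for cc in kk[0]:
    a=cv2.contourArea(cc)
    if 20<a<3000: 
        (u,v),rr=cv2.minEnclosingCircle(cc); print("contour",round(u,1),round(v,1),round(rr,1),a,onplane(c,u,v,.094)[:2].round(4))
E
python3 br.py; python3 -c "
from h import *
go((.557,-.148,.25),190)"
```

```text
clock: 12.7
ee_pos: [0.5565, -0.1484, 0.246]
orientation: [0.59, 0.807, -0.0, -0.001]
wrist_force: [0.7, 0.7, 0.6]
gripper_width: 0.0855
grip_force: 0.0
clock: 13.7
ee_pos: [0.5566, -0.1475, 0.2463]
orientation: [-0.077, 0.997, 0.0, -0.001]
wrist_force: [0.1, 0.1, 0.2]
gripper_width: 0.0853
grip_force: 0.0
clock: 14.0
ee_pos: [0.5568, -0.1476, 0.2467]
orientation: [-0.089, 0.996, 0.0, -0.001]
wrist_force: [0.3, -0.4, -0.7]
gripper_width: 0.0853
grip_force: 0.0
(np.int32(637), [252.6, 211.8], [237, 190, 29, 42])
rect [ 0.5901 -0.1404] [0.0439 0.0278] 3.4753940105438232
contour 252.0 211.2 22.7 585.0 [ 0.5905 -0.1408]
at [ 0.5568 -0.1477  0.2469] yaw -169.82 tilt [-0.001  0.    -1.   ] q6 -0.58 t 14.05
shift now (units) [-0.0011 -0.0037 -0.0307]
twist units 0.002 then shift [-0.0011 -0.0037 -0.0307]
```

```bash
sed -i 's/(100,120,40)/(95,70,15)/g;s/(125,255,255)/(130,255,255)/g' br.py; python3 br.py; python3 -c "
import cv2;from h import *
c=cam('wrist');h=cv2.cvtColor(c['frame'],cv2.COLOR_BGR2HSV)
print([(v,h[v,252].tolist()) for v in range(100,240,10)])"
```

```text
(np.int32(3249), [249.9, 178.2], [230, 122, 42, 111])
rect [ 0.5585 -0.1489] [0.1108 0.0383] 8.845044136047363
contour 258.8 217.9 6.2 100.0 [ 0.5967 -0.1327]
contour 238.9 217.0 6.2 100.5 [ 0.5994 -0.1529]
contour 249.5 143.5 11.0 338.5 [ 0.5237 -0.1552]
[(100, [7, 27, 84]), (110, [17, 23, 102]), (120, [168, 15, 84]), (130, [114, 89, 72]), (140, [15, 21, 97]), (150, [10, 17, 91]), (160, [113, 103, 69]), (170, [113, 96, 69]), (180, [113, 104, 71]), (190, [112, 87, 76]), (200, [109, 127, 124]), (210, [109, 129, 125]), (220, [111, 125, 129]), (230, [110, 131, 134])]
```

```bash
python3 -c "
from h import *
go((.5593,-.1511,.104),188.8)"
```

```text
at [ 0.5569 -0.1477  0.2472] yaw -169.8 tilt [-0.  0. -1.] q6 -0.58 t 14.15
shift now (units) [-0.0178 -0.0381  1.4321]
twist units 0.0156 then shift [-0.0187 -0.0377  1.4321]
```

```bash
python3 -m jog '[-0.019,-0.037,0.1,0.016,0,0,0.4,0,0,0,0.4,0,0,0,0.3,0,0,0,0.15,0,0,0,0.06,0,0,0,0.022,0,0,0,0,0]'
python3 -m jog '[0,0,0,0,0,0,0,0,0,0,0,0,0,0,0,0,0,0,0,0,0,0,0,0,0,0,0,0]' -1
python3 -m jog '[0,0,-0.1,0,0,0,-0.3,0,0,0,-0.45,0,0,0,-0.35,0,0,0,0,0,0,0,0,0]'
sed 's/z=.096/z=s["ee_pos"][2]-.008/;s/,.094)/,s["ee_pos"][2]-.010)/' br.py > br2.py; echo 'm_=R.from_quat(s["orientation"]).as_matrix(); print(s["ee_pos"],yawx(s)); cv2.imwrite("pics/w6.png",c["frame"])' >> br2.py; python3 br2.py
```

```text
clock: 14.95
ee_pos: [0.5599, -0.1512, 0.1047]
orientation: [-0.077, 0.997, -0.0, 0.0]
wrist_force: [-0.7, -0.2, 0.3]
gripper_width: 0.0854
grip_force: 0.0
clock: 15.65
ee_pos: [0.5598, -0.1512, 0.105]
orientation: [-0.077, 0.997, -0.0, 0.0]
wrist_force: [-2.0, 0.3, 7.7]
gripper_width: 0.0345
grip_force: 60.4
clock: 16.25
ee_pos: [0.5598, -0.1511, 0.225]
orientation: [-0.077, 0.997, -0.0, 0.001]
wrist_force: [0.3, 0.7, -2.2]
gripper_width: 0.0344
grip_force: 60.3
(np.int32(11230), [255.0, 245.6], [219, 144, 77, 200])
rect [ 0.5595 -0.1489] [0.1138 0.0363] 7.130509376525879
contour 271.4 316.5 9.7 240.0 [ 0.598  -0.1331]
contour 234.6 316.5 9.7 234.5 [ 0.6011 -0.1535]
contour 251.6 183.2 19.7 972.0 [ 0.5224 -0.156 ]
[ 0.55929402 -0.15093353  0.22392272] -171.19352522181356
```

```bash
python3 -c "
from h import *
go((.5542,.2301,.225),173.2)"
```

```text
at [ 0.5593 -0.1509  0.2239] yaw -171.19 tilt [-0.001  0.    -1.   ] q6 -0.56 t 16.3
shift now (units) [-0.533   3.7732 -0.01  ]
twist units 0.1734 then shift [ 0.5017  3.7775 -0.01  ]
```

```bash
python3 -m jog '[-0.03,0.2,0,0,-0.06,0.4,0,0,-0.06,0.45,0,0,-0.06,0.45,0,0,-0.06,0.45,0,0,-0.06,0.45,0,0,-0.06,0.45,0,0,-0.06,0.45,0,0,-0.05,0.35,0,0,-0.03,0.12,0,0.087]'
python3 -m jog '[0,0,0,0.087,0,0,0,0,0,0,0,0]'
cat > al.py <<'E'
# offset of dark boss hole vs bridge eye; constant world bias b
from h import *
import sys
c=cam("wrist"); s=ctrl.state(); z=s["ee_pos"][2]; print(s["ee_pos"],yawx(s))
u,v=map(round,pix(c,(.5175,.2362,z-.012))); print(u,v)
g=cv2.cvtColor(c["frame"],cv2.COLOR_BGR2GRAY)[v-26:v+27:2,u-26:u+27:2]
for r in g: print(" ".join(f"{x:3d}" for x in r))
for h in(z-.009,z-.019,.138,.126):
    p=np.array([pix(c,(.5175+.0085*np.cos(a),.2362+.0085*np.sin(a),h)) for a in np.linspace(0,6.28,40)]); print(((p.min(0)-[u-26,v-26])/2).round(1),((p.max(0)-[u-26,v-26])/2).round(1))
E
python3 -c "
from h import *
go((.5542,.2301,.172),173.2)"
```

```text
clock: 17.3
ee_pos: [0.553, 0.2326, 0.2227]
orientation: [-0.01, 1.0, -0.0, -0.001]
wrist_force: [-0.2, -0.9, -0.5]
gripper_width: 0.0344
grip_force: 60.3
clock: 17.6
ee_pos: [0.5538, 0.2294, 0.2234]
orientation: [0.058, 0.998, -0.0, -0.001]
wrist_force: [-0.3, 0.2, -1.8]
gripper_width: 0.0341
grip_force: 60.3
at [0.5538 0.2294 0.2234] yaw 173.37 tilt [-0.002 -0.    -1.   ] q6 0.37 t 17.6
shift now (units) [-0.0037  0.008   0.5138]
twist units 0.0019 then shift [-0.0037  0.008   0.5138]
```

```bash
python3 -m jog '[-0.004,0.008,0.2,0.002,0,0,0.25,0,0,0,0.12,0,0,0,0,0,0,0,0,0]'; python3 al.py
```

```text
clock: 18.1
ee_pos: [0.5549, 0.2302, 0.1679]
orientation: [0.061, 0.998, 0.0, 0.0]
wrist_force: [1.1, -0.2, -1.6]
gripper_width: 0.0344
grip_force: 60.2
[0.55514338 0.23034383 0.16824408] 173.0020714140264
252 183
 59  59  55  59  61  61  60  59  58  58  55  57  57  58  59  55  54  57  59  57  53  57  58  60  56  58  56
 60  59  60  58  59  58  55  57  54  57  56  60  55  57  59  54  58  58  57  55  56  53  51  57  57  57  55
 61  58  56  57  57  58  58  59  59  54  55  54  58  56  60  52  56  47  56  54  57  57  55  54  56  55  58
 59  54  54  55  56  57  56  52  56  54  51  53  53  54  55  54  51  51  55  56  52  55  55  52  55  54  56
 53  53  52  55  55  53  54  55  52  54  50  53  52  52  51  55  50  54  56  52  54  53  48  55  55  60  56
 53  55  52  57  53  55  55  53  54  51  49  51  51  48  52  54  53  55  50  56  53  56  51  56  53  56  53
 56  54  55  53  52  53  50  56  51  52  52  45  49  44  42  47  48  48  48  50  53  50  52  54  51  54  55
 56  54  56  57  49  48  57  49  48  56  62  66  60  54  59  64  68  66  50  53  49  53  55  48  55  52  54
 54  49  52  55  52  5
[... 1419 characters left out ...]
33  26  25  20  28  29  25  24  19  32  28  37  44  50  49  50  55  55
 51  59  59  57  56  52  54  45  41  30  30  34  34  33  33  25  29  24  25  38  48  52  52  53  52  54  51
 57  57  55  55  53  53  54  50  52  45  38  33  30  31  33  34  35  40  45  49  50  52  51  49  53  55  52
 54  56  57  56  53  57  53  54  53  55  52  53  50  47  49  52  51  56  57  54  53  54  49  53  45  49  54
 58  54  54  54  51  51  53  51  53  51  53  56  57  57  57  54  55  58  52  52  50  52  51  51  54  52  54
 58  56  56  56  54  55  49  51  54  54  55  53  51  51  49  51  50  49  49  53  50  54  50  52  54  52  50
[4.1 5.3] [22.1 22.5]
[4.7 2.9] [21.6 19.1]
[5.3 0.6] [21.  15.8]
[ 5.9 -1.6] [20.5 12.6]
```

Circles agree within about 1 px; a nudge of 0.7 mm, then lower.

```bash
python3 -m jog '[0.008,-0.003,0.05,0,0,0,0.04,0,0,0,0.012,0,0,0,0.008,0,0,0,0,0,0,0,0,0]'; python3 al.py | head -2
```

```text
clock: 18.75
ee_pos: [0.5537, 0.2302, 0.157]
orientation: [0.061, 0.998, 0.0, 0.0]
wrist_force: [-4.2, -2.3, 8.7]
gripper_width: 0.0344
grip_force: 61.3
[0.55376576 0.23017742 0.15700129] 172.97750057563127
253 185
```

```bash
python3 -m jog '[0,0,0,0,0,0,0,0,0,0,0,0,0,0,0,0]' 0.3
python3 -m jog '[0,0,-0.1,0,0,0,-0.3,0,0.05,0,-0.35,0,0.1,0,-0.2,0,0,0,0,0,0,0,0,0]'
python3 al.py
python3 - <<'E'
from h import *
c=cam("wrist"); t=cam("top")
a=cv2.resize(c["frame"][90:350,130:400],None,fx=1.9,fy=1.9); cv2.imwrite("pics/w7.png",a)
go((.617,.053,.25),173)
E
```

```text
clock: 19.2
ee_pos: [0.5539, 0.2302, 0.1562]
orientation: [0.061, 0.998, -0.0, -0.0]
wrist_force: [0.7, -0.2, 0.2]
gripper_width: 0.0556
grip_force: 0.0
clock: 19.8
ee_pos: [0.5391, 0.2321, 0.2517]
orientation: [0.061, 0.998, 0.0, 0.0]
wrist_force: [0.1, 1.0, 0.1]
gripper_width: 0.0554
grip_force: 0.0
[0.53896482 0.23196335 0.25088513] 172.9697960462245
252 213
 60  51  48  56  57  55  55  61  57  56  60  59  60  60  62  59  61  56  62  63  61  60  60  63  56  50  53
 62  57  51  58  56  56  52  61  60  59  56  63  57  61  59  57  58  60  62  61  64  59  59  59  54  58  59
 65  58  49  52  56  57  58  58  57  65  61  59  60  62  62  62  61  61  60  56  59  62  58  59  55  61  65
 65  60  58  57  62  60  55  57  53  61  59  60  62  61  57  59  59  54  60  62  59  57  59  64  57  58  59
 70  63  63  61  58  55  55  55  54  56  57  59  58  58  59  57  59  57  59  58  60  62  62  61  59  55  59
 67  65  63  62  60  61  57  55  55  51  55  53  54  59  58  61  57  55  57  59  61  64  61  64  55  53  54
 63  65  59  60  62  56  57  57  54  58  50  51  54  53  54  63  59  61  60  60  60  61 
[... 1757 characters left out ...]
09 170  95  90  88  92  89  87  90  88  86  86  88  86  86  85  88  87  85  86  84  95 198 235 170
 65 105 208 183  95  86  87  88  84  90  89  89  86  84  86  85  84  86  88  85  85  86  87  96 200 236 166
 63  97 202 181  95  88  89  86  89  87  87  84  88  88  85  87  87  83  87  87  83  86  89  98 202 234 164
 62  85 190 180  93  86  85  89  87  87  86  82  86  85  85  84  88  87  88  85  86  84  89 104 204 233 162
[4.5 6.1] [21.8 22. ]
[5.1 2.8] [21.3 17.9]
[  8.1 -15.6] [18.4 -5.6]
[  8.4 -17. ] [18.2 -7.4]
at [0.5389 0.2319 0.2503] yaw 172.96 tilt [-0.001 -0.    -1.   ] q6 0.39 t 19.95
shift now (units) [-0.9948 -1.6795  0.0029]
twist units -0.0004 then shift [-0.9937 -1.6801  0.0029]
```

View pics/w7.png

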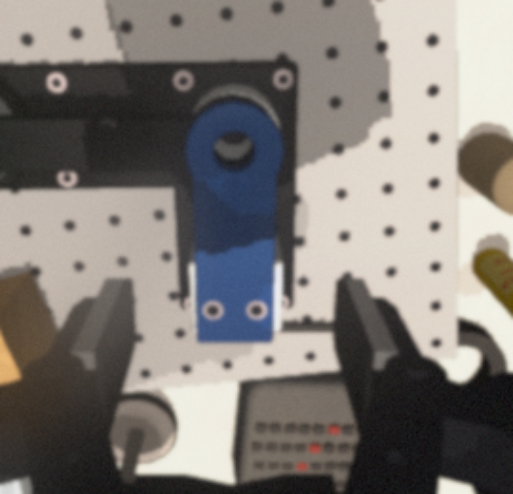

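The bridge lies over the pillar, its tail overlapping evenly, and its hole is at picture (252.6,167.4). Next is the pin.

```bash
python3 - <<'E'
from h import *
c=cam("wrist"); g=cv2.cvtColor(c["frame"],cv2.COLOR_BGR2GRAY)
# bridge hole: non-blue in eye
m=cv2.inRange(cv2.cvtColor(c["frame"],cv2.COLOR_BGR2HSV),(95,70,15),(130,255,255))
for k in cv2.findContours(m,cv2.RETR_CCOMP,cv2.CHAIN_APPROX_NONE)[0]:
    if 20<cv2.contourArea(k)<3000: (u,v),r=cv2.minEnclosingCircle(k); print(round(u,1),round(v,1),round(r,1),onplane(c,u,v,.146)[:2].round(4))
go((.645,.053,.26),173)
E
python3 -m jog '[-0.2,-0.3,-0.1,0,-0.3,-0.45,0,0,-0.3,-0.45,0,0,-0.3,-0.35,0,0,-0.15,-0.13,0,0,0,0,0,0,0,0,0,0]' 1
python3 - <<'E'
from h import *
c=cam("wrist"); cv2.imwrite("pics/w8.png",cv2.resize(c["frame"],(640,480)))
go((.617,.053,.162),173); print(pix(c,(.618,.0546,.176)),pix(c,(.618,.0546,.138)))
E
```

```text
265.0 253.5 7.0 [0.5941 0.2374]
241.7 253.5 6.8 [0.5916 0.2171]
252.9 168.3 11.2 [0.5167 0.2363]
at [0.5389 0.2319 0.2504] yaw 172.96 tilt [-0.001 -0.    -1.   ] q6 0.39 t 20.0
shift now (units) [-1.2723 -1.6454 -0.0973]
twist units -0.0004 then shift [-1.2711 -1.6462 -0.0973]
clock: 20.7
ee_pos: [0.6387, 0.0572, 0.2605]
orientation: [0.062, 0.998, 0.0, -0.001]
wrist_force: [-0.3, -0.4, 0.4]
gripper_width: 0.0855
grip_force: 0.0
at [0.6384 0.0578 0.2608] yaw 172.98 tilt [-0.001  0.    -1.   ] q6 0.09 t 20.75
shift now (units) [ 0.2053 -0.0738  0.9886]
twist units -0.0002 then shift [ 0.2053 -0.0737  0.9886]
(np.float64(243.6056792801304), np.float64(177.8769389777011)) (np.float64(244.9390557591217), np.float64(165.8998932732497))
```

View pics/w8.png

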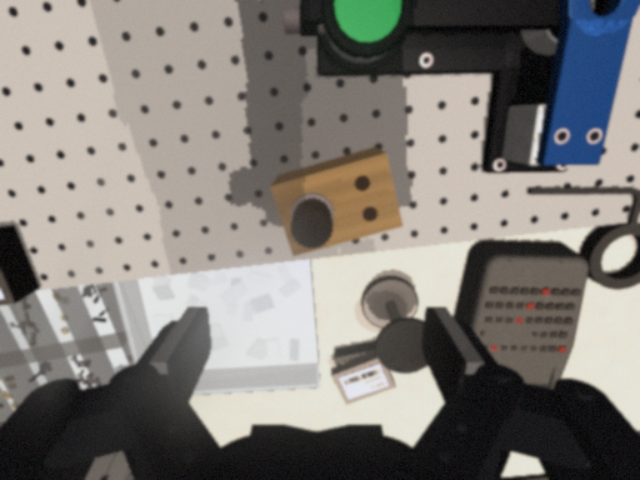

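The pin knob shows at about (250,178) in the raw picture on the stand's near-left hole. The bridge and arm are still in place.

Run:
```python
from h import *
c=cam("wrist"); g=cv2.cvtColor(c["frame"],cv2.COLOR_BGR2GRAY)
sub=g[152:206,222:282:2]
for r in sub[::2]: print(" ".join(f"{x:3d}" for x in r))
for h in(.176,.142):
    p=np.array([pix(c,(.617+.001+.012*np.cos(a),.053+.0016+.012*np.sin(a),h)) for a in np.linspace(0,6.28,40)]); print(h,p.min(0).round(1),p.max(0).round(1))
```

```text
113 108 109 111 106 106 104 104 103 106 116 124 123 125 125 123 121 121 121 120 121 123 119 123 122 122 123 126 123 128
109 110 107 103 105 103 104 107 102 102 108 114 115 113 109 114 117 118 121 121 121 122 124 123 123 124 126 130 129 129
108 105 108 104 103 104 103 104 103  99 101 118 125 128 126 125 113 116 118 121 126 124 127 127 127 129 132 132 131 134
106 105 106 104 104 104 103  98  95 100 106 110 106 105 110 117 125 129 119 116 122 127 126 130 129 133 133 131 131 130
105 106 102 102 104 101 101  99 105  99  85  68  62  59  55  71  78 108 122 121 117 123 124 126 131 130 131 130 127 129
107 103 103 102 102 100  97 105  94  69  61  54  50  51  47  49  47  60  82 118 124 119 125 128 127 127 130 127 125 128
103 102 103 104 100 103 106  97  74  60  55  53  50  47  48  49  50  48  51  80 118 121 122 126 127 126 126 126 126 128
104 104 105 106 104 105 105  80  56  55  52  55  51  54  42  51  48  46  47  55 102 120 123 127 125 125 128 127 129 132
106 105 106 103 106 107  92  61  55  57  57  52  55  50  52  50  49  44  43  48  70 114 120 126 128 130 130 131 132 129
104 104 104 105 102 
[... 1507 characters left out ...]
 130 137 140 148 157 163 169 153
169 170 170 169 153 122 116 119 108  98  75  70  63  65  63  60  68  85 112 128 139 145 152 163 167 167 170 170 171 170
172 170 171 170 164 128 118 117 112 112 101  96  88  85  86  98 109 128 149 155 164 169 170 175 183 175 171 171 171 170
170 173 172 168 168 144 117 113 111 114 112 114 115 124 138 151 158 167 168 172 169 169 172 174 185 176 172 170 172 170
175 174 175 173 172 155 121 116 118 127 138 147 158 164 168 172 170 173 172 173 172 173 172 175 180 182 173 176 176 179
175 172 172 173 173 168 143 146 154 163 166 171 171 173 173 171 173 171 173 175 175 179 182 186 194 185 198 207 210 211
0.176 [226.6 162.2] [259.2 193.6]
0.142 [230.  153.2] [258.4 180.8]
```

Run:
```python
from h import *
c=cam("wrist"); K=onplane(c,249,182.3,.176); print(K.round(4))
p=np.array([pix(c,(K[0]+.012*np.cos(a),K[1]+.012*np.sin(a),.176)) for a in np.linspace(0,6.28,40)]); print(p.min(0).round(1),p.max(0).round(1))
k=K[:2]-[.001,.0016]; print("disp to hole",np.array([.5167,.2363])-K[:2]); go((*k,.162),173)
```

```text
[0.6217 0.059  0.176 ]
[232.8 166.5] [265.2 197.6]
disp to hole [-0.10502145  0.17732855]
at [0.6382 0.0583 0.2613] yaw 173.03 tilt [-0.  0. -1.] q6 0.09 t 20.85
shift now (units) [ 0.1725 -0.0302  0.9932]
twist units 0.0004 then shift [ 0.1725 -0.0303  0.9932]
```

```bash
python3 -m jog '[0.1,-0.015,0.05,0,0.07,-0.015,0.1,0,0,0,0.3,0,0,0,0.3,0,0,0,0.15,0,0,0,0.07,0,0,0,0.02,0,0,0,0,0]'
python3 -m jog '[0,0,0,0,0,0,0,0,0,0,0,0,0,0,0,0,0,0,0,0,0,0,0,0,0,0,0,0]' -1
```

```text
clock: 21.65
ee_pos: [0.6217, 0.0567, 0.163]
orientation: [0.061, 0.998, 0.0, 0.0]
wrist_force: [0.2, -0.5, -0.4]
gripper_width: 0.0853
grip_force: 0.0
clock: 22.35
ee_pos: [0.6217, 0.0564, 0.1626]
orientation: [0.061, 0.998, 0.0, 0.0]
wrist_force: [-1.6, 0.3, 6.0]
gripper_width: 0.0225
grip_force: 58.7
```

```bash
python3 -m jog '[0,0,-0.1,0,0,0,-0.25,0,0,0,-0.3,0,0,0,-0.2,0,0,0,0,0,0,0,0,0]'
python3 - <<'E'
from h import *
go((.5171,.2346,.2425),173)
c=cam("wrist"); s=ctrl.state(); m=R.from_quat(s["orientation"]).as_matrix(); b=np.array([.001,.0016,0])
for h in(0,.03,.05,.06,.072): print(h,np.round(pix(c,s["ee_pos"]+m@np.array([.0011,0,h])+b),1))
u,v=map(int,pix(c,s["ee_pos"]+m@np.array([.0011,0,.06])+b))
g=cv2.cvtColor(c["frame"],cv2.COLOR_BGR2GRAY)[v-40:v+40:3,u-42:u+43:3]
for r in g: print(" ".join(f"{x:3d}" for x in r))
E
```

```text
clock: 22.95
ee_pos: [0.6216, 0.0564, 0.2472]
orientation: [0.061, 0.998, -0.0, 0.0]
wrist_force: [0.1, 0.4, -2.1]
gripper_width: 0.0225
grip_force: 58.8
at [0.6216 0.0564 0.2472] yaw 172.97 tilt [ 0. -0. -1.] q6 0.08 t 22.95
shift now (units) [1.2554 1.6408 0.0468]
twist units -0.0003 then shift [1.2546 1.6415 0.0468]
0 [252.8 263.3]
0.03 [252.8 235.1]
0.05 [252.8 221. ]
0.06 [252.8 214.9]
0.072 [252.8 208.3]
 91 111 115 121 125 124 121 122 122 118 119 115 116 131 137 135 137 133 135 132 132 131 131 136 134 137 130  83  64
160 119 116 119 127 121 120 120 117 115 114 112 112 124 136 132 133 132 133 136 134 137 133 137 139 139 143 142 137
181 141 113 118 121 119 121 116 115 113 111 111 109 124 132 132 135 134 136 138 139 140 141 140 146 144 142 138 140
183 177 146 133 121 121 116 115 113 112 109 109 107 112 126 129 135 137 140 140 138 139 142 140 141 137 136 136 139
182 181 179 179 157 120 116 115 112 111 112 111  97  85  88  89  92 125 134 134 135 135 137 138 136 138 140 139 139
182 181 181 182 177 128 117 114 115 113 116 104  81  78  78  81  79  91 128 136 136 137 138 141 141 142 14
[... 1745 characters left out ...]
 235
232 233 225 115  96  93  65  72  76  51  51  46  41  42  43  40  40  47  44  42  50  86  49  68  82  85 160 234 234
232 234 219 100  94  94  61  63  57  51  49  49  45  45  41  41  40  41  42  35  43  58  49  62  84  82 121 230 234
121 116 105  92  90  86  58  55  47  45  42  45  37  42  36  38  42  40  40  42  41  47  45  57  81  84  88  98 102
 86  83  92  94  94  81  54  50  47  44  44  45  43  38  41  38  38  39  40  39  41  42  43  52  81  83  81  64  48
 84  78  91  93  85  75  53  49  47  43  46  45  41  46  39  35  39  35  39  41  38  41  41  43  74  79  81  68  45
 85  83  94  92  88  69  53  48  48  42  41  40  40  40  38  37  35  36  35  37  39  35  38  42  74  81  81  78  50
```

The pin hangs straight with its tip where predicted, so I move it over the bridge hole.

```bash
python3 -m jog '[0.13,0.17,0,0,0.28,0.38,0,0,0.3,0.4,0,0,0.3,0.4,0,0,0.17,0.2,0,0,0.07,0.09,0,0,0,0,0,0,0,0,0,0,0,0,0,0]'
python3 - <<'E'
from h import *
go((.5171,.2346,.225),173)
E
```

```text
clock: 23.9
ee_pos: [0.5182, 0.2335, 0.247]
orientation: [0.062, 0.998, -0.0, -0.0]
wrist_force: [-0.4, 0.1, -1.3]
gripper_width: 0.0224
grip_force: 59.0
at [0.5182 0.2335 0.247 ] yaw 172.89 tilt [-0. -0. -1.] q6 0.4 t 23.9
shift now (units) [0.0118 0.0098 0.2195]
twist units -0.0012 then shift [0.0118 0.0098 0.2195]
```

```bash
python3 -m jog '[0.012,0.01,0.1,0,0,0,0.11,0,0,0,0,0,0,0,0,0,0,0,0,0]'
python3 - <<'E'
from h import *
go((.5171,.2346,.218),173)
c=cam("wrist"); s=ctrl.state(); m=R.from_quat(s["orientation"]).as_matrix(); b=np.array([.001,.0016,0])
print("tip",np.round(pix(c,s["ee_pos"]+m@np.array([.0011,0,.072])+b),1),"hole",np.round(pix(c,(.517,.2363,.148)),1))
p=np.array([pix(c,(.517+.0085*np.cos(a),.2363+.0085*np.sin(a),.148)) for a in np.linspace(0,6.28,40)]); print("hole box",p.min(0).round(1),p.max(0).round(1))
u,v=252,212
g=cv2.cvtColor(c["frame"],cv2.COLOR_BGR2GRAY)[v-34:v+24:2,u-30:u+31:2]; print("origin",u-30,v-34)
for r in g: print(" ".join(f"{x:3d}" for x in r))
E
```

```text
clock: 24.4
ee_pos: [0.5167, 0.2356, 0.2264]
orientation: [0.061, 0.998, 0.0, 0.0]
wrist_force: [-0.5, 0.3, -2.1]
gripper_width: 0.0225
grip_force: 59.0
at [0.5167 0.2356 0.2264] yaw 172.96 tilt [ 0.  0. -1.] q6 0.41 t 24.4
shift now (units) [-0.0053 -0.009   0.0842]
twist units -0.0004 then shift [-0.0053 -0.009   0.0842]
tip [253.  209.4] hole [251.6 206.6]
hole box [240.1 195.8] [263.2 217.3]
origin 222 178
 34  39  40  50  73  87  84  67  43  40  37  41  40  39  37  40  41  38  33  38  38  54  93 124 117  92  70  43  44  44  43
 39  40  42  59  79  77  55  42  41  42  41  43  41  41  42  42  43  39  40  42  40  36  43  78 123 111  84  53  38  43  39
 37  37  40  61  68  49  37  35  38  43  47  52  55  54  58  62  60  56  50  51  42  42  40  41  76 115  98  57  43  40  43
 32  35  38  41  44  42  40  43  49  57  58  61  60  57  59  61  61  59  54  57  55  51  41  41  44  97 117  77  43  45  44
 36  33  35  32  38  38  44  48  52  59  59  61  56  60  60  62  58  59  60  62  59  59  58  48  47  58 110 102  49  42  46
 41  31  36  36  34  49  48  59  60  58  57  58  60  59  57  56  5
[... 2209 characters left out ...]
 103 106 108 110 111 109 116 120 117 111 112  98  72  56  52  53  52  53  56  53
 55  57  51  50  47  53  57  73  95 107 108 111 111 107 109 110 111 111 111 110 113 128 121 110  81  58  53  50  51  54  53
 56  56  51  49  50  63  81  98 108 109 108 102  99  89  72  77  78  74  91 101 104 113 115 128 117  87  65  55  53  49  52
 51  54  53  50  56  83 104 111 106 107  89  57  53  36  34  36  34  34  40  50  62  95 111 116 118 121  95  60  55  52  53
 62  60  60  51  61  94 107 108  92  63  46  31  34  26  25  34  22  27  35  29  33  57  77  92 112 121 107  67  58  61  60
 78  74  75  60  44  86 102  95  61  34  19  31  23  22  32  27  30  33  20  29  34  33  29  60 100 107  87  48  60  76  79
```

```bash
python3 -m jog '[0.002,-0.009,0.06,0,0,0,0.06,0,0,0,0.06,0,0,0,0,0,0,0,0,0]'; python3 -c "
from h import *
go((.5171,.2346,.172),173)"
```

```text
clock: 24.95
ee_pos: [0.5161, 0.2347, 0.2081]
orientation: [0.061, 0.998, -0.0, -0.0]
wrist_force: [-0.1, 0.5, -0.6]
gripper_width: 0.0228
grip_force: 59.0
at [0.5161 0.2347 0.2081] yaw 172.97 tilt [-0. -0. -1.] q6 0.41 t 24.95
shift now (units) [-9.900e-03  1.000e-04  3.613e-01]
twist units -0.0003 then shift [-9.900e-03  1.000e-04  3.613e-01]
```

```bash
python3 -m jog '[0,0,0.04,0,0,0,0.04,0,0,0,0.04,0,0,0,0,0,0,0,0,0]'; python3 -m jog '[0,0,0.04,0,0,0,0.04,0,0,0,0,0,0,0,0,0]'
```

```text
clock: 25.45
ee_pos: [0.5161, 0.2347, 0.1962]
orientation: [0.061, 0.998, -0.0, -0.0]
wrist_force: [-0.5, -0.1, -2.0]
gripper_width: 0.0226
grip_force: 59.0
clock: 25.85
ee_pos: [0.5162, 0.2347, 0.1882]
orientation: [0.061, 0.998, -0.0, -0.0]
wrist_force: [0.9, -0.7, -1.1]
gripper_width: 0.0225
grip_force: 59.0
```

Sliding freely with no lateral force (tip now inside the boss). Continue to the seat.

```bash
python3 -m jog '[0,0,0.04,0,0,0,0.04,0,0,0,0.04,0,0,0,0.02,0,0,0,0,0,0,0,0,0]'; python3 -m jog '[0,0,0.01,0,0,0,0.01,0,0,0,0,0,0,0,0,0]'
```

```text
clock: 26.45
ee_pos: [0.5162, 0.2347, 0.1743]
orientation: [0.061, 0.998, 0.0, 0.0]
wrist_force: [0.6, 0.0, -1.6]
gripper_width: 0.0225
grip_force: 59.0
clock: 26.85
ee_pos: [0.5163, 0.2348, 0.1726]
orientation: [0.061, 0.998, 0.0, 0.0]
wrist_force: [-0.6, 0.5, 5.1]
gripper_width: 0.0228
grip_force: 59.4
```

```bash
python3 -m jog '[0,0,0,0,0,0,0,0,0,0,0,0,0,0,0,0,0,0,0,0]' 0.4; python3 -m jog '[0,0,-0.05,0,0,0,-0.2,0,0,0,-0.35,0,-0.2,0,-0.2,0,-0.2,0,0,0,-0.1,0,0,0,0,0,0,0,0,0,0,0]'
python3 - <<'E'
from h import *
c=cam("wrist"); s=ctrl.state(); print(s["ee_pos"])
for p in((.517,.2363,.186),(.518,.2363,.152),(.5950,.2265,.148),(.5010,.1065,.138),(.53,.2313,.152),(.56,.231,.148)):
    u,v=pix(c,p); 
    if 0<u<511 and 0<v<383: print(p,np.round((u,v)),depthpt(c,u,v).round(4),c["frame"][int(v),int(u)])
g=cv2.cvtColor(c["frame"],cv2.COLOR_BGR2GRAY)
for h,r in((.186,.012),(.152,.015)):
    q=np.array([pix(c,(.517+r*np.cos(a),.2363+r*np.sin(a),h)) for a in np.linspace(0,6.28,40)]); print(h,q.min(0).round(1),q.max(0).round(1))
u,v=map(int,pix(c,(.517,.2363,.186)))
for r in g[v-40:v+36:3,u-39:u+40:3]: print(" ".join(f"{x:3d}" for x in r))
print(u-39,v-40)
t=cam("top")
for n,p in(("bottle",(368,233)),("filter",(284,160)),("pin",(251,146))): print(n,depthpt(t,*p).round(3))
print(blobs(t,(50,100,50),(85,255,255)))
E
```

```text
clock: 27.35
ee_pos: [0.5162, 0.2347, 0.1722]
orientation: [0.061, 0.998, -0.0, -0.0]
wrist_force: [0.5, 0.4, -0.7]
gripper_width: 0.0599
grip_force: 0.0
clock: 28.15
ee_pos: [0.5651, 0.2286, 0.2517]
orientation: [0.061, 0.998, -0.0, -0.001]
wrist_force: [-0.8, 0.1, 0.5]
gripper_width: 0.06
grip_force: 0.0
[0.56501763 0.22865879 0.25194332]
(0.517, 0.2363, 0.186) [253. 143.] [0.5169 0.2363 0.1868] [45 42 44]
(0.518, 0.2363, 0.152) [253. 137.] [0.5133 0.2369 0.1865] [42 44 45]
(0.595, 0.2265, 0.148) [253. 229.] [0.5948 0.2265 0.1485] [136  91  67]
(0.501, 0.1065, 0.138) [ 89. 133.] [0.5012 0.1047 0.1348] [ 87 162  71]
(0.53, 0.2313, 0.152) [249. 154.] [0.5235 0.2326 0.1861] [38 37 40]
(0.56, 0.231, 0.148) [253. 189.] [0.56   0.231  0.1481] [94 63 49]
0.186 [234.5 124.1] [271.7 161.3]
0.152 [233.2 115.5] [273.  155.5]
 44  35  87 111  59 125  57  44  44  42  46  44  48  51  50  44  47  45  51  45  85 123  82 118  57 127 139
 37  40  50 119 126 100  40  41  42  45  65  70  69  71  87  82  78  49  45  43  52  98 117  73  51 126 135
 40  35  41  46  52  44  45  43  50  52  47  48  48  59 
[... 1981 characters left out ...]
40  82 133 135
113 108  89  54  50  55  58  65  67  64  62  61  58  61  59  60  56  60  58  59  59  42  40  41  73 129 133
174 137  91  57  52  50  61  67  65  61  63  63  63  57  61  58  61  62  60  58  56  42  43  48  43 100 132
182 176 113  56  57  52  63  67  69  64  63  61  61  62  61  59  60  61  61  57  59  42  43  47  62 122 136
160 177 131  59  57  54  66  67  64  64  60  58  59  58  63  59  60  61  62  65  58  42  39  42  88 137 149
 91 173 163  62  54  54  71  63  66  65  63  64  59  64  59  57  61  61  59  64  59  43  46  40 105 186 210
214 103
bottle [ 0.415 -0.214  0.162]
filter [ 0.604 -0.027  0.087]
pin [0.629 0.057 0.127]
[(np.int32(230), [230.5, 196.9], [222, 189, 18, 17])]
```

```bash
python3 -c "
from bench import ctrl
print(ctrl.finish_job())"
```

```text
the job is handed in; nothing more can be done
None
```

The job is handed in: the filter arm lies on the boss and lamp port, the bridge plate lies level over the arm's eye and the pillar, and the pin is down with its flange on the bridge (knob top measured at 0.187 m, 0.186 m expected). The bottle was not moved, and it took about 28 s of the 70 s; the hand-in gave no verdict.

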